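# Close the reagent bottle box

### The job

The lid of the reagent box cannot close because one hexagonal bottle has been stood on top of another: take that bottle and set it upright in the free place in the tub, fitted in with the others, flat on the floor. Then put the lid on the tub so that it sits fully down and level on the flange all round. Keep all the bottles upright and in the tub, and leave the other things on the bench where they are.

Things in the scene. Friction and masses are not known exactly. Their poses are not given: they have to be found in the camera images.
- bottle_top_mid (a point): Bottle standing on another's cap: white hexagonal body 48 mm across flats, 55 across corners, 36 tall, bevelled foot; round black cap 30 mm wide, 28 tall; 64 mm in all, about 0.12 kg. Point half-way up its axis: cap spans 4 to 32 mm above it, foot 32 mm below. z up; x to a corner (one every 60 deg). In its place, corners point along the tub's x.
- bottle_1_mid (a point): White hexagonal bottle with a tall round black cap, standing in the tub; size and axes as bottle_top. Point half-way up it, 36 mm above the tub's origin when it stands on the tub floor. Loose: can be nudged a few mm. bottle_top starts on this one.
- bottle_2_mid (a point): White hexagonal bottle with a tall round black cap, standing in the tub; size and axes as bottle_top. Point half-way up it, 36 mm above the tub's origin when it stands on the tub floor. Loose: can be nudged a few mm.
- bottle_3_mid (a point): White hexagonal bottle with a tall round black cap, standing in the tub; size and axes as bottle_top. Point half-way up it, 36 mm above the tub's origin when it stands on the tub floor. Loose: can be nudged a few mm.
- free_place: Thin white paper disc, 28 mm across, lying on the tub floor at the centre of the one free place of the four; it is too thin to matter. Axes as the tub's. A bottle there has about 3 mm of play to its neighbours and the walls.
- tub: Shallow grey tub, fixed. Origin under its centre on the worktop; z up, x its short side, y its long side. Inside 104 (x) by 127 mm (y), floor at 4 mm, rim of its walls at 34 mm, solid blocks in two opposite corners. Holds four bottles close-packed in two staggered rows along y, centres 51 mm apart; neighbours lie along y and 30 deg either side of x.
- tub_flange (a point): Centre of the tub at the height of its flange's upper face, 12 mm above the tub's origin; axes as the tub's. The flange runs round the outside of the walls (walls 110 by 134 mm outside, flange 139 by 163 mm); the lid's foot rests on it.
- lid_handle (a point): Grip of the lid's handle, a ridge 18 mm thick (x), 84 long (y), 40 high on the lid top. Point on the lid's centre line, 24 mm above the flat lid top, 16 below the ridge's top, 88 above the lid's foot; x, y the lid's short and long sides, z up. With the lid seated it is 100 mm above the tub's origin, over its centre.
- lid_foot (a point): Centre of the foot of the deep white lid, which starts upright on the worktop; about 0.22 kg. Open-bottomed shell 64 mm high without handle, inside 118 by 141 mm (4 mm clear of the tub's walls all round), foot flared to 136 by 160 mm, ceiling 60 mm above the foot: 4 mm over the caps of bottles on the tub floor. Fits the tub either way round, long sides parallel.
- wipe_pack: Bystander: pale soft-looking pack of wipes 112x75x41 mm lying on the worktop to the right; origin under its centre.
- timer: Bystander: small white countdown timer 66x64x18 mm lying on the worktop to the right; origin under its centre.
- decapper: Bystander: waisted upright hand tool, 35 mm in diameter, 70 mm tall, standing beyond the keyboard; origin under its centre.

How it is judged:
By the outcome, as a careful person would: the job done as asked, in the order asked, and still so for the second after the job is handed in, with the robot touching nothing.
It also fails if it takes over 51 s, if anything falls off the work surface, if the arm or the gripper's body presses on something with over 40 N, if the wrist force passes 120 N, or if a joint passes its speed limit or range.

### The arm

A 6-joint arm with a two-finger parallel gripper is mounted at the origin on a cart in front of the work surface, level with it; the furniture and walls round the work are solid. World frame = base frame: x ahead of the robot, y to its left, z up, the work surface at z = 0. Lengths are in mm, angles in degrees, forces in N, time in s.
With the tool pointing down it reaches from about 300 to 850 mm from the base axis. Payload 4.2 kg.
Tool frame: the origin (TCP) lies between the finger pads; the fingertips stand 22 mm ahead of it and the grasp point (between the pads) lies 3 mm ahead of it; z points along the fingers, y is the direction in which the jaws open and shut (so a half turn about z gives the same grasp; the last joint's range is limited). The gripper opens to 91 mm and grips with 3 to 60 N. Pads are 32 mm wide; open, the fingers measure 118 mm over their backs; the gripper's body (76 mm by 178 mm) begins 60 mm behind the grasp point.
Start: joints at [-72.422, 18.312, 89.639, -0, 72.044, -1.146], TCP at [184.586, -544.581, 235.976] pointing down, gripper open.
Joint ranges: [-177.97, 177.97], [-48.28, 115.42], [12.27, 149.76], [-77.06, 257.06], [2.81, 150.46], [-146.56, 146.56]. Speed limits (degrees/s): [147.25, 147.25, 180, 180, 180, 180].

### API

Orientations are given as [roll, pitch, yaw] about the fixed x, y, z axes, in that order (R = Rz(yaw) Ry(pitch) Rx(roll)).
In Python, from workcell import * gives the robot as it stands.
- The arm moves only by the shell command python3 -m jog 'ROWS' [OPENING] [FORCE]. ROWS is text: rows parted by semicolons, each of 6 numbers parted by spaces: the shift along the tool's x, y, z in units of 0.5 m (1.0 is 0.5 m), then the turn, a rotation vector about the tool's x, y, z in units of pi/2 rad (1.0 is pi/2 rad). A call has 1 to 20 rows; each row is the pose to reach, as a shift and turn from the pose measured when the call began, along the tool's axes at that moment; what a row does not reach only later rows make up. A row lasts 1/12 s, in which the tool goes at most 41.7 mm and 7.16 degrees, less where a joint would pass 70% of its speed; a pose out of reach is approached as far as the arm can. A call with a number of a shift or a turn outside -1 to 1 is refused whole. A call with a gripper value outside its range is refused whole. OPENING is the opening, from -1 (shut) to 1 (fully open), set as the call begins (- or left out, the last holds). The fingers move at their own pace and stop on an object; FORCE is the grip in N (left out, the last holds). Time passes only in rows, so rows that repeat a pose let the fingers close. It gives the time, the measured TCP pose, the force and the opening at its end, in the units of the state.
- state(): the state, without advancing time (a new reading comes with each control period).
- grab_frame(name): name is "scene" or "top"; returns the picture (384x512x3 uint8, red, green, blue); there is no depth.
- calibration(name): a dict with "mtx" (3x3 intrinsics, pixels), "rvec" (rotation vector, rad) and "tvec" (3), from world to camera coordinates, as OpenCV has them. Camera axes: x right, y down, z forward; pixel columns grow to the right and rows downward; lengths in mm; the calibration is good to about 2 mm. A picture is of the moment at which its call begins. calibration takes no time and is no camera call.
- job_done(): hands the job in, once; it reports no verdict.
Trained networks look in the newest picture that a camera, given by its name, has taken for a name from the list of things; names that differ only in an ending like _2 or _b are one class to them, and where a whole thing is asked for, a point or a joint stands for the part that bears it (a point fixed in the world has none). Each returns a list of dicts, best first, with "confidence" (0 to 1); they miss things now and then, are a little off and sometimes report something else, mostly with a low value. They report only what shows in the picture. A call takes as long as a camera call.
- spot_in(query, camera): "rect" ([left, top, right, bottom] in pixels, round what is visible of it).
- tip_of(query, camera): "location" ([column, row] in pixels: a listed point, or the origin of a listed thing).
The state is a dict: "time_s": time; "qpos": joint angles; "qvel": joint speeds; "effort": joint torques, N m; "ee_pos": TCP position; "ee_rot": TCP orientation; "force": force on the tool from outside, world axes, zero at the start; "torque": the same for the moment, N m; "gripper_width": finger opening in mm.
Only numpy, scipy, OpenCV 4.12 (cv2) and the standard library are available. Lean on these libraries where they do the work, as an engineer would, in place of code of your own. Each camera call takes 0.05 s, during which the arm holds its last target. There are 200 camera calls.

## Working session

There is one attempt and no reset: what is moved stays moved. The work goes in short steps, Python scripts to look and compute and a shell command to move; the robot and the scene stay as the last step left them, time stands still between calls to the robot, and variables do not carry over. Pictures are saved under pics/ and viewed, about 8 in all and at most 12, crops included, and the job is handed in when it is done.

```bash
mkdir -p pics; ls
python3 - <<'E'
from workcell import *
import cv2,numpy as np
for n in ("scene","top"):
    cv2.imwrite(f"pics/a_{n}.png",cv2.cvtColor(grab_frame(n),cv2.COLOR_RGB2BGR))
    c=calibration(n);R=cv2.Rodrigues(np.array(c["rvec"],float))[0]
    print(n,np.round(c["mtx"],1).tolist(),"cam",np.round(-R.T@np.array(c["tvec"]).ravel()),"fwd",R[2].round(2),"right",R[0].round(2))
    for q in ["bottle_top_mid","bottle_1_mid","free_place","tub","tub_flange","lid_handle","lid_foot"]:
        print(q,[(np.round(d["location"],1).tolist(),round(d["confidence"],2)) for d in tip_of(q,n)][:5])
print(state())
a=np.hstack([cv2.imread("pics/a_scene.png"),cv2.imread("pics/a_top.png")]);
E
```

```text
pics
scene [[378.9, 0.0, 255.2], [0.0, 378.9, 195.7], [0.0, 0.0, 1.0]] cam [-101.  612.  464.] fwd [ 0.71 -0.56 -0.43] right [-0.63 -0.78 -0.02]
bottle_top_mid [([252.7, 211.1], 0.79), ([255.0, 239.5], 0.7)]
bottle_1_mid []
free_place [([251.6, 266.6], 0.57)]
tub [([242.3, 256.8], 0.63)]
tub_flange [([246.2, 248.9], 0.77)]
lid_handle [([137.9, 258.2], 0.85), ([254.9, 238.7], 0.44)]
lid_foot []
top [[372.2, 0.0, 257.1], [0.0, 372.2, 191.7], [0.0, 0.0, 1.0]] cam [ 416.  129. 1156.] fwd [ 0.11 -0.01 -0.99] right [ 0.02 -1.    0.01]
bottle_top_mid [([231.2, 225.9], 0.62)]
bottle_1_mid []
free_place [([221.7, 237.9], 0.39)]
tub [([225.5, 220.1], 0.97), ([222.0, 237.6], 0.28)]
tub_flange [([221.4, 223.7], 0.58)]
lid_handle [([144.8, 216.6], 0.81)]
lid_foot [([148.7, 216.3], 0.55)]
{'time_s': 0.8, 'qpos': array([-7.24223462e+01,  1.83124917e+01,  8.96403897e+01,  1.00850587e-03,
        7.20426791e+01, -1.14665468e+00]), 'qvel': array([ 0.13851899,  0.14438903,  0.01511068,  0.08679966, -0.11252198,
        0.05144617]), 'effort': array([-1.49365853e-03, -4.12303805e+01, -2.32219863e+01,  7.27657671e-02,
        3.76215787e-02,  1.41802602e-05]), 'ee_pos': array([ 184.58568744, -544.57909611,  235.96055496]), 'ee_rot': array([ 1.79995542e+02, -8.70369557e-04,  1.87239976e+01]), 'force': array([ 0.06235069, -0.64191574,  0.75426941]), 'torque': array([-0.03243307,  0.00684141, -0.00610314]), 'gripper_width': 91.35026855722573}
```

View pics/a_scene.png

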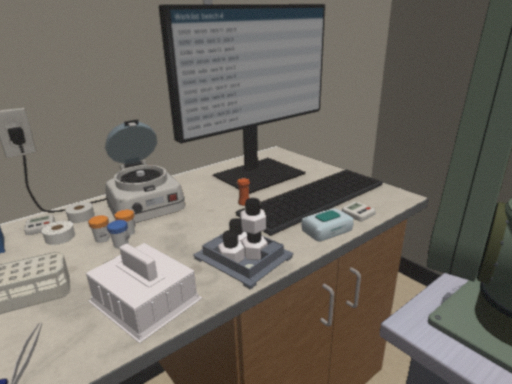

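View pics/a_top.png

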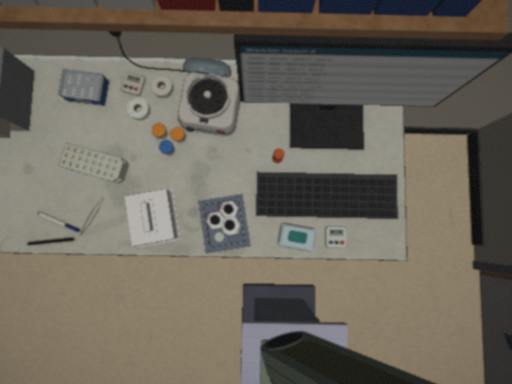

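The scene picture shows the tub with stacked bottles at about (245,245) and the lid at (140,285). The top picture shows the tub at (223,223) and the lid at (150,217). Next I'll view enlarged crops.

Run:
```python
import cv2,numpy as np
s=cv2.imread("pics/a_scene.png");t=cv2.imread("pics/a_top.png")
def crop(im,x,y,w,h,k):
    o=cv2.resize(im[y:y+h,x:x+w],None,fx=k,fy=k,interpolation=cv2.INTER_CUBIC)
    for i in range(0,w,10):
        cv2.line(o,(i*k,0),(i*k,6),(0,0,255),1)
        if i%20==0: cv2.putText(o,str(x+i),(i*k,16),0,.35,(0,0,255),1)
    for i in range(0,h,10):
        cv2.line(o,(0,i*k),(6,i*k),(0,0,255),1)
        if i%20==0: cv2.putText(o,str(y+i),(8,i*k+4),0,.35,(0,0,255),1)
    return o
cv2.imwrite("pics/b_top.png",crop(t,120,180,132,80,6))
cv2.imwrite("pics/b_scene.png",crop(s,190,195,106,86,7))
cv2.imwrite("pics/b_lid.png",crop(s,80,240,130,95,6))
```

```text
(no output)
```

View pics/b_top.png

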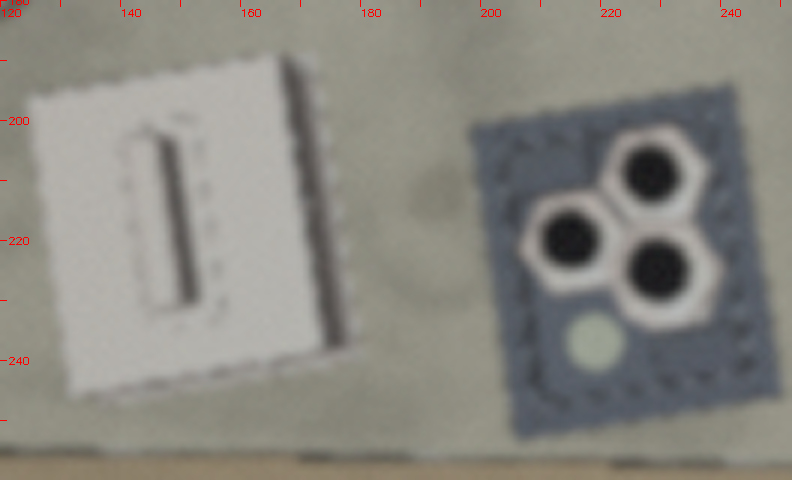

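View pics/b_scene.png

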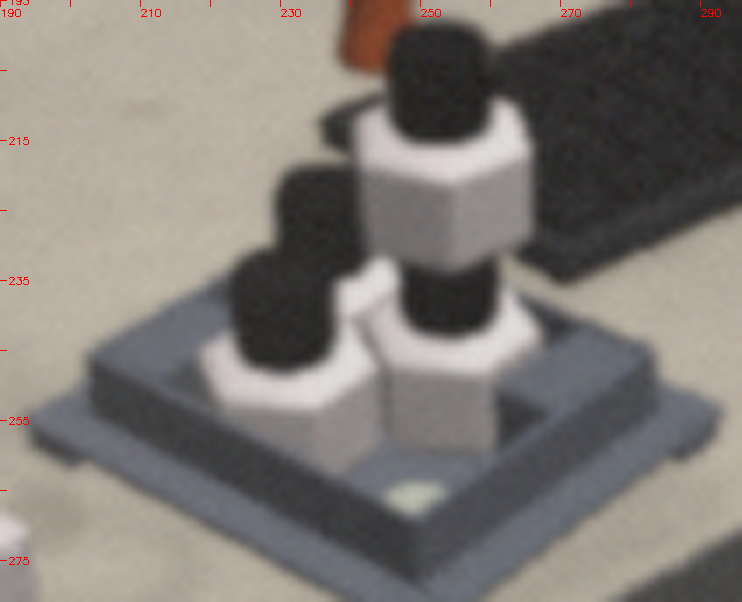

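View pics/b_lid.png

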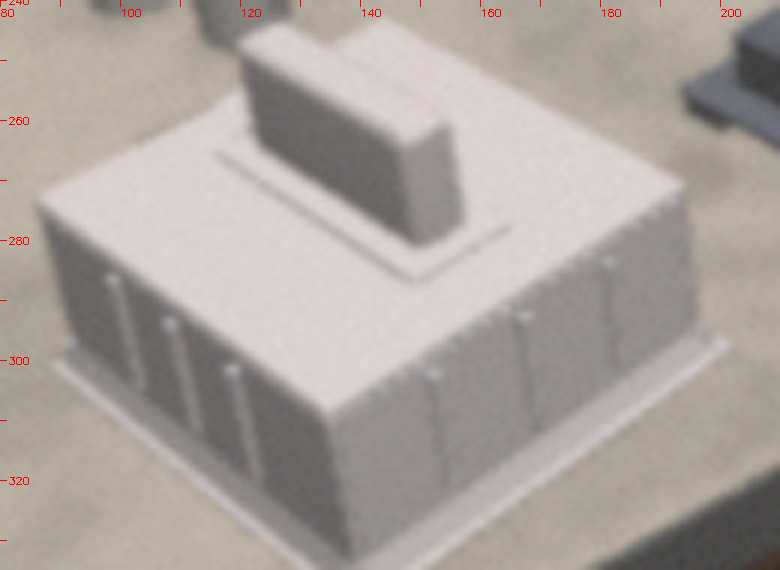

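The zoomed crops show these features:
- **Top crop:** the free disc is at about (219,237), the caps are at (228,208), (215,220) and (229,225, the stacked one), and the tub and lid corners are clear.
- **Scene crop:** the stacked bottle's axis is at column 253.

I'll fit the poses to these points.

```bash
cat > h.py <<'E'
from workcell import *
import cv2,numpy as np
from scipy.optimize import least_squares
def proj(n,P):
    c=calibration(n);return cv2.projectPoints(np.array(P,float).reshape(-1,1,3),np.array(c["rvec"]),np.array(c["tvec"]),np.array(c["mtx"]),None)[0].reshape(-1,2)
def ray(n,uv,z):
    c=calibration(n);R=cv2.Rodrigues(np.array(c["rvec"],float))[0];C=-R.T@np.array(c["tvec"]).ravel()
    d=R.T@np.linalg.inv(c["mtx"])@[uv[0],uv[1],1];return (C+d*(z-C[2])/d[2])[:2]
def unz(p,x0,y0,k): return [((a+.5)/k-.5+x0,(b+.5)/k-.5+y0) for a,b in p]
def place(p,L):
    c,s=np.cos(p[2]),np.sin(p[2]);L=np.array(L,float)
    return np.c_[p[0]+c*L[:,0]-s*L[:,1],p[1]+s*L[:,0]+c*L[:,1],L[:,2]]
def fit(p0,obs):  # obs: list (cam, local pts, pix)
    f=lambda p:np.concatenate([(proj(n,place(p,L))-np.array(U)).ravel() for n,L,U in obs])
    r=least_squares(f,p0,loss="soft_l1");return r.x,r.fun
E
cat > m.py <<'E'
from h import *
T=lambda p:unz(p,120,180,6)
S=lambda p:unz(p,190,195,7)
Lc=lambda p:unz(p,80,240,6)
# order in top image: UL,UR,LR,LL ; UL=+x+y, UR=+x-y, LR=-x-y, LL=-x+y (world). tub long(y local) ~ world x => yaw ~ -90
def rect(a,b,z): # local x = short; with yaw~-90: local y -> world +x, local x -> world -y
    return [(-a/2,b/2,z),(a/2,b/2,z),(a/2,-b/2,z),(-a/2,-b/2,z)]
tt=T([(470,128),(735,85),(782,395),(518,437)])
fl=rect(139,163,12); rim=rect(110,134,34)
st=S([(90,358),(655,352),(415,525)])
# scene: left=+x+y(UL), near=-x+y(LL), right=-x-y(LR)
p0=[400,200,-1.45]
for nm,o in (("top",[("top",fl,tt)]),("scene",[("scene",[rim[0],rim[2],rim[3]],st),("scene",[fl[0],fl[2]],S([(32,432),(720,412)]))])):
    x,r=fit(p0,o);print("tub",nm,x.round(1)[:2],np.degrees(x[2]).round(2),r.round(1))
lt=T([(28,97),(285,55),(327,348),(70,397)])
ls=Lc([(40,203),(395,20),(682,185),(330,410)])
for w in (126,122):
  L=rect(w,w+23,64)
  for nm,o in (("top",[("top",L,lt)]),("scene",[("scene",L,[ls[0],ls[1],ls[2],ls[3]])])):
    x,r=fit([400,330,-1.45],o);print("lid",w,nm,x.round(1)[:2],np.degrees(x[2]).round(2),r.round(1))
H=rect(18,84,104)
hs=Lc([(238,45),(285,22),(450,122),(402,143)])
x,r=fit([400,330,-1.45],[("scene",[H[3],H[0],H[1],H[2]],[hs[2]]*0+[hs[3],hs[0],hs[1],hs[2]])]);print("handle",x,r.round(1))
for nm,uv,z in (("b2",(650,172),66),("b3",(569,240),66),("top",(658,270),130),("free",(595,342),4)): print(nm,ray("top",T([uv])[0],z).round(1))
for nm,uv,z in (("free",(415,497),4),("captop_top",(440,42),132),("cap3",(284,265),68)): print("scene",nm,ray("scene",S([uv])[0],z).round(1))
E
python3 m.py
```

```text
tub top [446.8 219.5] -79.63 [-0.3 -0.6  0.1 -0.6  0.7  0.3 -0.5  0.8]
tub scene [440.9 223.6] -79.26 [-1.7 -0.1  1.  -0.   0.2  0.5 -2.4 -1.2  1.3 -0.3]
lid 126 top [459.1 434.2] -78.94 [ 0.  -0.3 -0.3 -0.6  0.3  0.7 -0.   0.2]
lid 126 scene [453.2 436. ] 1721.4 [-1.3 -0.8 -0.1 -1.   3.1 -0.4 -0.1  1.7]
lid 122 top [459.1 434.3] -78.9 [ 0.8  0.3 -0.9  0.2 -0.5  0.1  0.6 -0.6]
lid 122 scene [453.3 436.6] 1721.41 [-0.  -0.7 -0.7 -0.1  1.1 -0.1 -0.2  0.6]
handle [451.27894101 437.95511703 117.99031218] [-0.3  1.4 -1.  -0.3  0.2 -0.8  1.  -0.2]
b2 [488.4 204.9]
b3 [454.5 243.4]
top [439.3 195.5]
free [404.9 234.9]
scene free [409.5 232. ]
scene captop_top [433.6 199.2]
scene cap3 [452.1 244.4]
```

Within each camera the relative positions agree: lid to tub is about (-12.3,-214), and the free place matches the tub model. The two cameras differ by a common bias of about 6 mm, so I'll average them. Next I'll estimate the stacked bottle's yaw and work out the approach move.

```bash
cat >> h.py <<'E'
from scipy.spatial.transform import Rotation as Ro
def row(tx,ty,tz,psi):
    s=state();R0=Ro.from_euler("xyz",s["ee_rot"],degrees=True);R1=Ro.from_euler("xyz",[180,0,psi],degrees=True)
    d=R0.inv().apply(np.array([tx,ty,tz])-s["ee_pos"])/500;r=(R0.inv()*R1).as_rotvec()/(np.pi/2)
    print("ROW",np.r_[d,r].round(4),"t",round(s["time_s"],2),"pos",s["ee_pos"].round(1),"yaw",s["ee_rot"].round(2),"w",round(s["gripper_width"],1),"F",np.round(s["force"],1))
def hexyaw(img,n,c,zt,zb,skip=None,span=6):
    g=cv2.GaussianBlur(cv2.cvtColor(img,cv2.COLOR_BGR2GRAY).astype(np.float32),(0,0),.7)
    G=cv2.magnitude(cv2.Sobel(g,5,1,0),cv2.Sobel(g,5,0,1));t=np.linspace(0,1,15)[:,None]
    cal=calibration(n);Rm=cv2.Rodrigues(np.array(cal["rvec"],float))[0];C=(-Rm.T@np.array(cal["tvec"]).ravel())
    out=[]
    for x in np.arange(-span,span+.1,1):
     for y in np.arange(-span,span+.1,1):
      for a in range(0,60,2):
        A=np.radians(a+60*np.arange(6));P=np.c_[c[0]+x+27.6*np.cos(A),c[1]+y+27.6*np.sin(A)]
        v=((P-[c[0]+x,c[1]+y])@(C[:2]-[c[0]+x,c[1]+y]))
        L=[np.c_[P[i]*(1-t)+P[(i+1)%6]*t,np.full(15,zt)] for i in range(6)]
        if n=="scene":
            o=np.argsort(-v)[:4] if False else [i for i in range(6) if v[i]>-27.6*0.35*np.linalg.norm(C[:2]-c)]
            L=[l for i,l in enumerate(L) if i in o and (i+1)%6 in o]
            L+=[np.c_[np.repeat(P[i][None],15,0),zb+(zt-zb)*t] for i in o]
        uv=proj(n,np.vstack(L)).astype(np.float32)
        out.append((cv2.remap(G,uv[:,0],uv[:,1],1).mean(),x,y,a))
    out.sort(reverse=True);return [(round(float(o[0]),1),)+o[1:] for o in out[:4]]
E
python3 - <<'E'
from h import *
s=cv2.imread("pics/a_scene.png");t=cv2.imread("pics/a_top.png")
print("stack scene",hexyaw(s,"scene",(433.6,199.2),104,74))
print("stack top",hexyaw(t,"top",(439.3,195.5),104,74))
print("b2 top",hexyaw(t,"top",(488.4,205),40,10)); print("b3 top",hexyaw(t,"top",(454.5,243.4),40,10)); print("b3 scene",hexyaw(s,"scene",(452,244),40,32))
row(310,-170,236,-10); row(436.5,197.5,170,-28)
E
```

```text
Traceback (most recent call last):
  File "h.py", line 36, in hexyaw
    uv=proj(n,np.vstack(L)).astype(np.float32)
       ~~~~^^^^^^^^^^^^^^^^
  File "h.py", line 5, in proj
    c=calibration(n);return cv2.projectPoints(np.array(P,float).reshape(-1,1,3),np.array(c["rvec"]),np.array(c["tvec"]),np.array(c["mtx"]),None)[0].reshape(-1,2)
ValueError: time passes only in moves, steps and waits
```

```bash
sed -i '0,/^def proj/s//import functools\ncalibration=functools.lru_cache(None)(calibration)\ndef proj/' h.py
python3 - <<'E'
from h import *
s=cv2.imread("pics/a_scene.png");t=cv2.imread("pics/a_top.png")
print("stack scene",hexyaw(s,"scene",(433.6,199.2),104,74))
print("stack top",hexyaw(t,"top",(439.3,195.5),104,74))
print("b2 top",hexyaw(t,"top",(488.4,205),40,10)); print("b3 top",hexyaw(t,"top",(454.5,243.4),40,10)); print("b3 scene",hexyaw(s,"scene",(452,244),40,32))
row(310,-170,236,-10); row(436.5,197.5,170,-28)
E
```

```text
stack scene [(195.9, np.float64(-3.0), np.float64(3.0), 32), (194.4, np.float64(-2.0), np.float64(3.0), 32), (194.0, np.float64(-4.0), np.float64(4.0), 32), (193.8, np.float64(-2.0), np.float64(2.0), 32)]
stack top [(153.9, np.float64(6.0), np.float64(6.0), 44), (153.6, np.float64(6.0), np.float64(6.0), 42), (153.3, np.float64(6.0), np.float64(6.0), 40), (153.0, np.float64(6.0), np.float64(6.0), 46)]
b2 top [(140.4, np.float64(-6.0), np.float64(-6.0), 46), (140.4, np.float64(-6.0), np.float64(-6.0), 42), (140.3, np.float64(-6.0), np.float64(-6.0), 44), (139.8, np.float64(-6.0), np.float64(-6.0), 48)]
b3 top [(151.9, np.float64(-6.0), np.float64(-6.0), 52), (151.6, np.float64(-6.0), np.float64(-6.0), 50), (151.5, np.float64(-6.0), np.float64(-6.0), 54), (150.8, np.float64(-6.0), np.float64(-6.0), 56)]
b3 scene [(192.6, np.float64(6.0), np.float64(-6.0), 18), (190.8, np.float64(6.0), np.float64(-5.0), 18), (189.9, np.float64(6.0), np.float64(-6.0), 20), (189.0, np.float64(6.0), np.float64(-5.0), 20)]
ROW [ 4.780e-01 -6.290e-01 -1.000e-04  0.000e+00 -0.000e+00  3.192e-01] t 0.8 pos [ 184.6 -544.6  236. ] yaw [180.    -0.    18.72] w 91.4 F [ 0.1 -0.6  0.8]
ROW [ 0.9536 -1.2439  0.1318  0.     -0.      0.5192] t 0.8 pos [ 184.6 -544.6  236. ] yaw [180.    -0.    18.72] w 91.4 F [ 0.1 -0.6  0.8]
```

The scene-image fit gives a stacked yaw of 32°, which agrees with my manual estimate. The tub slot needs 40.5°. Moving in.

```bash
python3 -m jog '0.478 -0.629 0 0 0 0.32; 0.478 -0.629 0 0 0 0.32; 0.478 -0.629 0 0 0 0.32; 0.478 -0.629 0 0 0 0.32; 0.478 -0.629 0 0 0 0.32; 0.478 -0.629 0 0 0 0.32; 0.478 -0.629 0 0 0 0.32; 0.478 -0.629 0 0 0 0.32; 0.478 -0.629 0 0 0 0.32; 0.478 -0.629 0 0 0 0.32; 0.478 -0.629 0 0 0 0.32' 0.3 20; python3 -c "
from h import *
row(436.5,197.5,170,-28)"
```

```text
time_s: 1.72
ee_pos: [310.4, -166.6, 236.2]
ee_rot: [-179.9, -0.0, -9.8]
force: [-0.7, -0.2, 0.4]
gripper_width: 59.4
ROW [ 1.247e-01 -7.603e-01  1.334e-01 -9.000e-04 -4.000e-04  2.024e-01] t 1.72 pos [ 310.4 -166.6  236.2] yaw [-1.7993e+02 -5.0000e-02 -9.7800e+00] w 59.4 F [-0.7 -0.2  0.4]
```

```bash
python3 -m jog '0.125 -0.76 0.05 0 0 0.202; 0.125 -0.76 0.05 0 0 0.202; 0.125 -0.76 0.05 0 0 0.202; 0.125 -0.76 0.05 0 0 0.202; 0.125 -0.76 0.05 0 0 0.202; 0.125 -0.76 0.05 0 0 0.202; 0.125 -0.76 0.05 0 0 0.202; 0.125 -0.76 0.05 0 0 0.202; 0.125 -0.76 0.05 0 0 0.202; 0.125 -0.76 0.133 0 0 0.202; 0.125 -0.76 0.133 0 0 0.202; 0.125 -0.76 0.133 0 0 0.202; 0.125 -0.76 0.133 0 0 0.202; 0.125 -0.76 0.133 0 0 0.202'
python3 - <<'E'
from h import *
row(436.5,197.5,128,-28)
im={n:cv2.cvtColor(grab_frame(n),cv2.COLOR_RGB2BGR) for n in("scene","top")}
for n in im: cv2.imwrite(f"pics/c_{n}.png",im[n])
a=cv2.resize(im["scene"][150:270,190:320],None,fx=5,fy=5,interpolation=2)
p=state()["ee_pos"]
cv2.imwrite("pics/c.png",a); print(((proj("scene",[p+[0,0,-22],p])-[190,150]+.5)*5-.5).round())
E
```

```text
time_s: 2.88
ee_pos: [437.0, 196.4, 170.8]
ee_rot: [-179.9, -0.1, -28.0]
force: [-0.0, -0.1, 0.3]
gripper_width: 59.4
ROW [-0.002  -0.0013  0.0856 -0.001  -0.0007  0.    ] t 2.88 pos [437.  196.4 170.8] yaw [-1.7991e+02 -6.0000e-02 -2.8000e+01] w 59.4 F [-0.  -0.1  0.3]
[[313. 210.]
 [312. 159.]]
```

View pics/c.png

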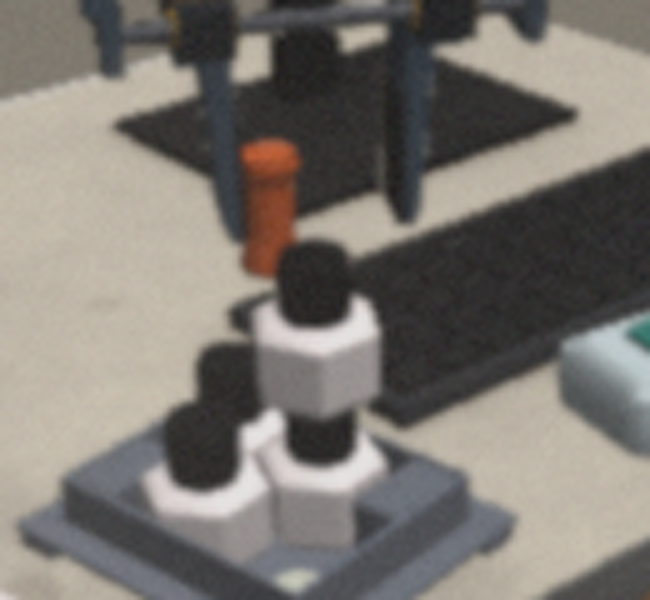

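The picture shows the fingers straddling the stacked cap (cap axis at zoomed column 316, finger midpoint about 320). They are centred to about 1.5 mm, so I'll descend and close.

```bash
python3 -m jog '-0.001 -0.003 0.04 0 0 0; -0.001 -0.003 0.0836 0 0 0; -0.001 -0.003 0.0836 0 0 0; -0.001 -0.003 0.0836 0 0 0; -0.001 -0.003 0.0836 0 0 0'; python3 -m jog '0 0 0 0 0 0; 0 0 0 0 0 0; 0 0 0 0 0 0; 0 0 0 0 0 0; 0 0 0 0 0 0; 0 0 0 0 0 0; 0 0 0 0 0 0; 0 0 0 0 0 0' -0.6 25
```

```text
time_s: 3.4
ee_pos: [438.4, 197.7, 131.0]
ee_rot: [-179.7, -0.2, -28.1]
force: [0.6, -0.0, -0.2]
gripper_width: 59.3
time_s: 4.07
ee_pos: [438.4, 197.6, 131.3]
ee_rot: [-179.7, -0.2, -28.1]
force: [-1.2, -1.1, 3.3]
gripper_width: 29.5
```

Gripped, with a width of 29.5. Lift, then move over the free place with the yaw correction.

```bash
python3 -m jog '0 0 -0.03 0 0 0; 0 0 -0.07 0 0 0; 0 0 -0.07 0 0 0; 0 0 -0.07 0 0 0' && python3 -c "
from h import *
row(404.6,237,166,-19.5)"
```

```text
time_s: 4.4
ee_pos: [438.6, 197.8, 166.5]
ee_rot: [-179.7, -0.3, -28.1]
force: [0.3, -0.5, -2.4]
gripper_width: 29.3
ROW [-0.0969 -0.0372  0.0007 -0.0035 -0.0032 -0.0955] t 4.4 pos [438.6 197.8 166.5] yaw [-179.66   -0.26  -28.09] w 29.3 F [ 0.3 -0.5 -2.4]
```

```bash
python3 -m jog '-0.05 -0.02 0 -0.002 -0.002 -0.05; -0.097 -0.037 0 -0.0035 -0.0032 -0.0955; -0.097 -0.037 0 -0.0035 -0.0032 -0.0955; -0.097 -0.037 0 -0.0035 -0.0032 -0.0955; -0.097 -0.037 0 -0.0035 -0.0032 -0.0955; -0.097 -0.037 0 -0.0035 -0.0032 -0.0955; -0.097 -0.037 0.08 -0.0035 -0.0032 -0.0955; -0.097 -0.037 0.1 -0.0035 -0.0032 -0.0955; -0.097 -0.037 0.1 -0.0035 -0.0032 -0.0955; -0.097 -0.037 0.1 -0.0035 -0.0032 -0.0955'
python3 - <<'E'
from h import *
row(404.6,237,67,-19.5)
im={n:cv2.cvtColor(grab_frame(n),cv2.COLOR_RGB2BGR) for n in("scene","top")}
for n in im: cv2.imwrite(f"pics/d_{n}.png",im[n])
a=cv2.resize(im["scene"][195:285,200:290],None,fx=6,fy=6,interpolation=2)
b=cv2.resize(im["top"][190:260,190:255],None,fx=4,fy=4,interpolation=2)
o=np.zeros((540,800,3),np.uint8);o[:540,:540]=a;o[:280,540:800]=b
cv2.imwrite("pics/d.png",o)
p=state()["ee_pos"]; z=p[2]-31.3+4
print("hex",z,hexyaw(im["scene"],"scene",(p[0]-4,p[1]+4),z,z-20))
E
```

```text
time_s: 5.23
ee_pos: [405.1, 236.6, 116.0]
ee_rot: [180.0, 0.0, -19.6]
force: [0.4, 0.7, -1.6]
gripper_width: 29.4
ROW [-0.0012 -0.0005  0.098   0.0005  0.0004 -0.0008] t 5.23 pos [405.1 236.6 116. ] yaw [ 1.7995e+02  3.0000e-02 -1.9570e+01] w 29.4 F [ 0.4  0.7 -1.6]
hex 89.96978596364053 [(182.1, np.float64(-5.0), np.float64(1.0), 34), (180.2, np.float64(-6.0), np.float64(1.0), 34), (179.8, np.float64(-6.0), np.float64(2.0), 34), (179.4, np.float64(-4.0), np.float64(1.0), 34)]
```

View pics/d.png

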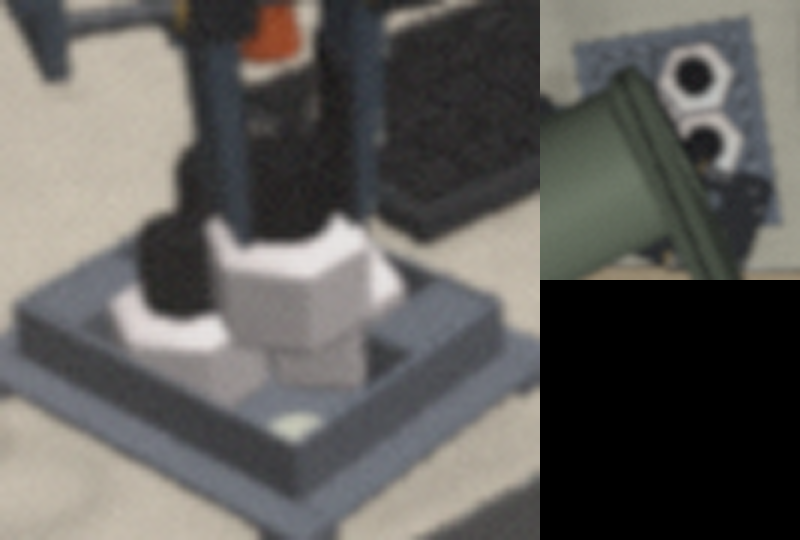

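The held bottle's corner columns (217, 308, 370 zoomed) give a yaw of about 41°, which is right for the slot. I'll compare its position with the tub-fit prediction in the scene camera.

Run:
```python
from h import *
tub=np.array([440.9,223.6,np.radians(-79.3)])
zt=state()["ee_pos"][2]-27.3
A=np.radians(60*np.arange(6))
for z in (zt,zt-36):
    L=np.c_[-22.1+27.6*np.cos(A),-38.25+27.6*np.sin(A),np.full(6,z)]
    print(((proj("scene",place(tub,L))-[200,195]+.5)*6-.5).round().tolist())
p=state()["ee_pos"]
print("mm->px world +x,+y", (np.diff(proj("scene",[p,p+[10,0,0],p+[0,10,0]])[[0,1,0,2]],axis=0)[[0,2]]*6).round())
```

```text
[[348.0, 192.0], [265.0, 186.0], [208.0, 220.0], [233.0, 262.0], [320.0, 269.0], [377.0, 232.0]]
[[350.0, 285.0], [269.0, 279.0], [213.0, 314.0], [238.0, 359.0], [323.0, 366.0], [379.0, 328.0]]
mm->px world +x,+y [[-19. -11.]
 [-25.  10.]]
```

The left extreme is the back corner, so my ratio was off and the held yaw may be about 34°. I'll draw both hypotheses over the picture.

Run:
```python
from h import *
im=cv2.imread("pics/d_scene.png");zt=116-27.3
x0,y0,k=225,215,9
tiles=[]
for yaw in (34,41):
    best=None
    a=cv2.resize(im[y0:y0+62,x0:x0+44],None,fx=k,fy=k,interpolation=2)
    A=np.radians(yaw+60*np.arange(6));c=(400.0,238.0)
    for z in (zt,zt-30):
        P=np.c_[c[0]+27.6*np.cos(A),c[1]+27.6*np.sin(A),np.full(6,z)]
        uv=((proj("scene",P)-[x0,y0]+.5)*k-.5).astype(int)
        cv2.polylines(a,[uv.reshape(-1,1,2)],True,(0,0,255),1)
    tiles.append(a)
cv2.imwrite("pics/e.png",np.hstack(tiles))
# column profile across the body faces at mid height
g=cv2.cvtColor(im,cv2.COLOR_BGR2GRAY); print(g[243:249,230:270].mean(0).round().astype(int).tolist())
g=cv2.cvtColor(cv2.imread("pics/a_scene.png"),cv2.COLOR_BGR2GRAY); print(g[222:227,236:272].mean(0).round().astype(int).tolist())
```

```text
[63, 65, 73, 81, 91, 106, 113, 113, 120, 125, 126, 125, 125, 126, 125, 126, 125, 125, 127, 128, 130, 138, 146, 147, 148, 148, 147, 147, 148, 147, 149, 156, 170, 170, 158, 147, 133, 116, 104, 104]
[44, 45, 44, 43, 53, 77, 101, 111, 111, 111, 111, 110, 111, 112, 112, 113, 115, 119, 128, 139, 141, 141, 141, 141, 141, 140, 141, 141, 138, 117, 73, 46, 45, 45, 47, 50]
```

View pics/e.png

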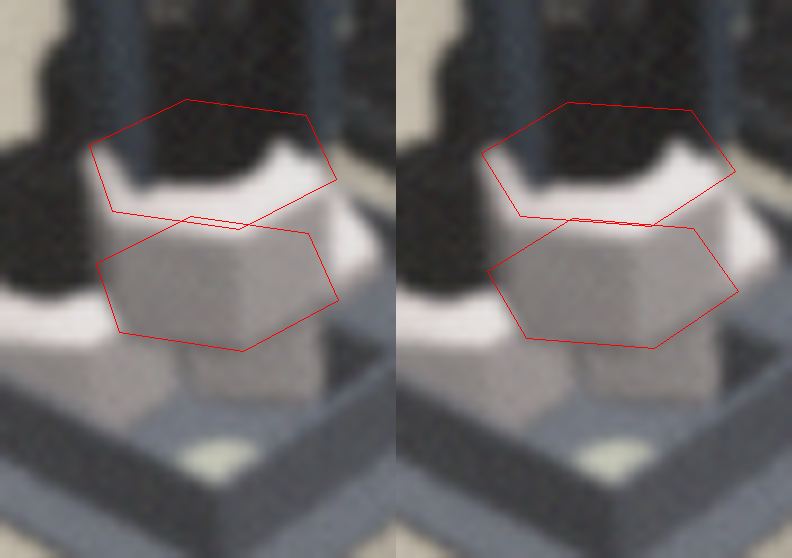

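The 34° outline fits and the position matches the slot to about 1 mm. I'll turn 6° more and descend partway.

```bash
python3 -m jog '-0.001 0 0 0 0 -0.069; -0.001 0 0 0 0 -0.069; -0.001 0 0.03 0 0 -0.069; -0.001 0 0.06 0 0 -0.069; -0.001 0 0.06 0 0 -0.069; -0.001 0 0.06 0 0 -0.069'; python3 -m jog '0 0 0.01 0 0 0; 0 0 0.02 0 0 0; 0 0 0.02 0 0 0; 0 0 0.02 0 0 0'
```

```text
time_s: 5.83
ee_pos: [405.9, 237.6, 87.7]
ee_rot: [-179.9, -0.1, -13.4]
force: [-0.1, 1.0, -1.8]
gripper_width: 29.2
time_s: 6.17
ee_pos: [406.2, 237.7, 77.7]
ee_rot: [-179.9, -0.2, -13.4]
force: [0.6, 1.0, -0.6]
gripper_width: 29.6
```

```bash
python3 -m jog '-0.004 0.004 0.005 0 0 0; -0.004 0.004 0.012 0 0 0; -0.004 0.004 0.016 0 0 0; -0.004 0.004 0.016 0 0 0'; python3 -m jog '0 0 0.004 0 0 0; 0 0 0.007 0 0 0; 0 0 0.009 0 0 0; 0 0 0.009 0 0 0'
```

```text
time_s: 6.5
ee_pos: [403.4, 236.0, 69.2]
ee_rot: [-179.9, -0.1, -13.4]
force: [-1.0, 0.4, -1.6]
gripper_width: 28.9
time_s: 6.83
ee_pos: [404.3, 236.1, 65.7]
ee_rot: [-179.9, -0.2, -13.4]
force: [-0.5, -1.8, 7.1]
gripper_width: 29.4
```

Contact at floor height (7 N). Release, rise clear and look.

```bash
python3 -m jog '0 0 0 0 0 0; 0 0 0 0 0 0; 0 0 0 0 0 0; 0 0 0 0 0 0; 0 0 0 0 0 0' 0.05; python3 -m jog '0 0 -0.05 0 0 0; 0 0 -0.12 0 0 0; 0 0 -0.2 0 0 0; 0 0 -0.3 0 0 0; 0 0 -0.3 0 0 0; 0 0 -0.3 0 0 0; 0.1 -0.25 -0.3 0 0 0;  0.1 -0.25 -0.3 0 0 0; 0.1 -0.25 -0.3 0 0 -0.13; 0.1 -0.28 -0.3 0 0 -0.2; 0.1 -0.28 -0.3 0 0 -0.27; 0.1 -0.28 -0.3 0 0 -0.27;0.1 -0.28 -0.3 0 0 -0.27;0.1 -0.28 -0.3 0 0 -0.27'
python3 - <<'E'
from h import *
im={n:cv2.cvtColor(grab_frame(n),cv2.COLOR_RGB2BGR) for n in("scene","top")}
for n in im: cv2.imwrite(f"pics/f_{n}.png",im[n])
a=cv2.resize(im["scene"][195:285,195:295],None,fx=5,fy=5,interpolation=2)
b=cv2.resize(im["top"][190:260,190:250],None,fx=5,fy=5,interpolation=2)
o=np.zeros((450,800,3),np.uint8);o[:450,:500]=a;o[:350,500:800]=b
cv2.imwrite("pics/f.png",o)
row(456,435.3,170,11)
E
```

```text
time_s: 7.25
ee_pos: [404.2, 236.0, 65.6]
ee_rot: [-179.9, -0.2, -13.4]
force: [-0.1, 0.4, -1.0]
gripper_width: 47.7
time_s: 8.42
ee_pos: [484.0, 360.0, 213.8]
ee_rot: [179.9, -0.0, 10.8]
force: [0.7, 0.4, 0.2]
gripper_width: 47.7
ROW [-0.0275 -0.1586  0.0896  0.0003 -0.0013 -0.0022] t 8.52 pos [484.3 360.  214.9] yaw [ 1.7997e+02 -1.2000e-01  1.0810e+01] w 47.7 F [ 0.  -0.2 -0.1]
```

View pics/f.png

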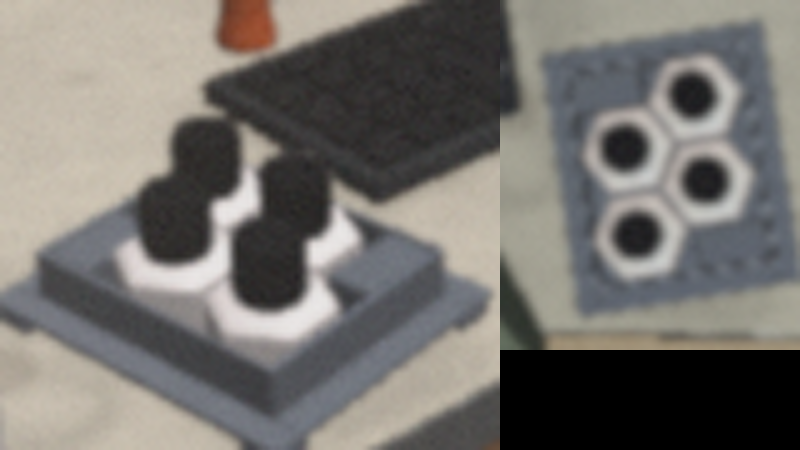

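All four bottles stand upright and fitted in the tub, with four equal caps in both views. Now the lid.

```bash
python3 -m jog '-0.026 -0.158 0.05 0 0 -0.004; -0.026 -0.158 0.08 0 0 -0.004; -0.026 -0.158 0.14 0 0 -0.004; -0.026 -0.158 0.14 0 0 -0.004; -0.026 -0.158 0.14 0 0 -0.004; -0.026 -0.158 0.14 0 0 -0.004; -0.026 -0.158 0.14 0 0 -0.004' 0.05
python3 - <<'E'
from h import *
row(457,435,93,11.2)
im=cv2.cvtColor(grab_frame("scene"),cv2.COLOR_RGB2BGR);cv2.imwrite("pics/g_s.png",im)
cv2.imwrite("pics/g.png",cv2.resize(im[190:310,80:210],None,fx=5,fy=5,interpolation=2))
E
```

```text
time_s: 9.1
ee_pos: [458.2, 434.9, 147.1]
ee_rot: [-179.9, -0.3, 11.1]
force: [0.2, -0.7, 0.6]
gripper_width: 47.9
ROW [-0.003  -0.0005  0.1083 -0.0008 -0.0034 -0.0014] t 9.1 pos [458.2 434.9 147.1] yaw [-179.93   -0.31   11.08] w 47.9 F [ 0.2 -0.7  0.6]
```

View pics/g.png

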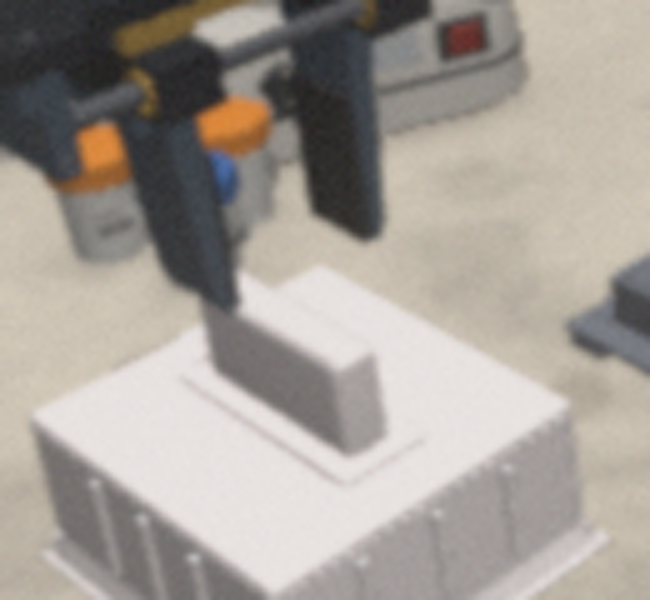

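The fingers straddle the handle, centred to a few mm. Descend and grip firmly.

```bash
python3 -m jog '-0.004 0 0.04 0 -0.003 0; -0.004 0 0.08 0 -0.003 0; -0.004 0 0.108 0 -0.003 0; -0.004 0 0.108 0 -0.003 0; -0.004 0 0.108 0 -0.003 0'; python3 -m jog '0 0 0 0 0 0; 0 0 0 0 0 0; 0 0 0 0 0 0; 0 0 0 0 0 0; 0 0 0 0 0 0; 0 0 0 0 0 0; 0 0 0 0 0 0; 0 0 0 0 0 0; 0 0 0 0 0 0' -0.9 45
```

```text
time_s: 9.57
ee_pos: [457.2, 434.3, 94.1]
ee_rot: [-179.9, -0.1, 11.0]
force: [-0.1, -0.3, 0.9]
gripper_width: 48.2
time_s: 10.32
ee_pos: [457.5, 435.1, 95.0]
ee_rot: [-179.8, -0.2, 11.0]
force: [-0.0, 2.3, 5.2]
gripper_width: 17.8
```

```bash
python3 -m jog '0 0 -0.03 0 0 0; 0 0 -0.08 0 0 0; 0 0 -0.14 0 0 0; 0 0 -0.2 0 0 0; 0 0 -0.2 0 0 0; 0 0 -0.2 0 0 0';  python3 -c "
from h import *
row(445.2,221.3,193,10.55)"
```

```text
time_s: 10.82
ee_pos: [457.5, 434.6, 195.5]
ee_rot: [-179.8, -0.3, 11.0]
force: [-0.0, -0.6, -4.0]
gripper_width: 17.6
ROW [-0.1058  0.4141  0.0031 -0.0023 -0.0029  0.0052] t 10.82 pos [457.5 434.6 195.5] yaw [-179.8    -0.26   11.02] w 17.6 F [-0.  -0.6 -4. ]
```

```bash
python3 -m jog '-0.01 0.04 0 0 0 0; -0.025 0.1 0 0 0 0; -0.042 0.165 0 0 0 0.005; -0.06 0.23 0 0 0 0.005; -0.075 0.295 0 0 0 0.005; -0.09 0.35 0 0 0 0.005; -0.1 0.39 0 0 0 0.005; -0.106 0.41 0 -0.002 -0.003 0.005; -0.106 0.414 0 -0.002 -0.003 0.005; -0.106 0.414 0.02 -0.002 -0.003 0.005; -0.106 0.414 0.044 -0.002 -0.003 0.005; -0.106 0.414 0.044 -0.002 -0.003 0.005; -0.106 0.414 0.044 -0.002 -0.003 0.005'
python3 - <<'E'
from h import *
row(445.2,221.3,107,10.55)
im={n:cv2.cvtColor(grab_frame(n),cv2.COLOR_RGB2BGR) for n in("scene","top")}
for n in im: cv2.imwrite(f"pics/i_{n}.png",im[n])
x0,y0,k=185,185,6
a=cv2.resize(im["scene"][y0:y0+98,x0:x0+110],None,fx=k,fy=k,interpolation=2)
p=state()["ee_pos"]; zf=p[2]-95; print("foot z",zf)
# where the lid's foot and top corners should show were it exactly over the tub (scene-camera tub fit)
tub=np.array([440.9,223.6,np.radians(-79.3)])
def R(w,l,z): return np.array([(-w,l,z),(w,l,z),(w,-l,z),(-w,-l,z)])/[2,2,1]
for L in (R(136,160,zf),R(122,145,zf+64)):
    uv=((proj("scene",place(tub,L))-[x0,y0]+.5)*k-.5).astype(int); cv2.polylines(a,[uv.reshape(-1,1,2)],True,(0,0,255),1); print(uv.tolist())
cv2.imwrite("pics/i.png",a)
E
```

```text
time_s: 11.9
ee_pos: [444.6, 222.2, 171.1]
ee_rot: [-180.0, 0.2, 10.6]
force: [-0.5, -0.0, -3.3]
gripper_width: 17.9
ROW [ 1.200e-03  2.100e-03  1.283e-01 -1.000e-04  1.900e-03  1.000e-03] t 11.9 pos [444.6 222.2 171.1] yaw [-1.7999e+02  1.7000e-01  1.0640e+01] w 17.9 F [-0.5 -0.  -3.3]
foot z 77.39606310221447
[[31, 261], [306, 117], [652, 249], [386, 430]]
[[43, 89], [300, -27], [625, 79], [376, 225]]
```

View pics/i.png

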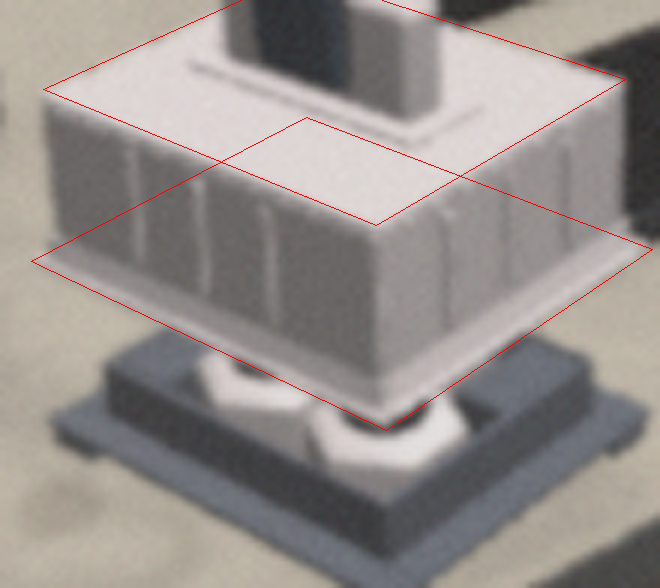

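The lid's outline coincides with the prediction for the tub to about 1 mm. Lower in steps, watching the force.

```bash
python3 -m jog '0 0 0.02 0 0.002 0; 0 0 0.05 0 0.002 0; 0 0 0.072 0 0.002 0; 0 0 0.072 0 0.002 0; 0 0 0.072 0 0.002 0'; python3 -c "
from h import *
row(444.8,222,107,10.55)"
```

```text
time_s: 12.42
ee_pos: [445.5, 222.8, 136.5]
ee_rot: [-180.0, -0.2, 10.7]
force: [0.6, 1.0, -2.3]
gripper_width: 17.7
ROW [-0.0018  0.0013  0.0591 -0.0004 -0.0018  0.0012] t 12.42 pos [445.5 222.8 136.5] yaw [-1.7996e+02 -1.6000e-01  1.0660e+01] w 17.7 F [ 0.6  1.  -2.3]
```

```bash
python3 -m jog '-0.002 0.0015 0.01 0 -0.0018 0.001; -0.002 0.0015 0.02 0 -0.0018 0.001; -0.002 0.0015 0.03 0 -0.0018 0.001; -0.002 0.0015 0.03 0 -0.0018 0.001'; python3 -c "
from h import *
row(444.8,222,107,10.55)"
```

```text
time_s: 12.75
ee_pos: [444.1, 221.6, 120.7]
ee_rot: [-180.0, 0.1, 10.6]
force: [0.5, -0.6, -3.1]
gripper_width: 17.7
ROW [ 0.0015 -0.0005  0.0274 -0.0002  0.001   0.0002] t 12.75 pos [444.1 221.6 120.7] yaw [-1.7998e+02  9.0000e-02  1.0570e+01] w 17.7 F [ 0.5 -0.6 -3.1]
```

Foot at about 26 mm, below the rim (34 mm) with no contact force. Continue down.

```bash
python3 -m jog '0.001 0 0.008 0 0.001 0; 0.001 0 0.016 0 0.001 0; 0.001 0 0.022 0 0.001 0; 0.001 0 0.022 0 0.001 0'; python3 -m jog '0 0 0.004 0 0 0; 0 0 0.008 0 0 0; 0 0 0.008 0 0 0; 0 0 0.008 0 0 0'
```

```text
time_s: 13.08
ee_pos: [444.1, 221.5, 108.9]
ee_rot: [180.0, 0.1, 10.6]
force: [-0.3, -0.4, -2.8]
gripper_width: 17.6
time_s: 13.42
ee_pos: [444.2, 221.5, 106.9]
ee_rot: [-180.0, 0.0, 10.6]
force: [-4.2, -2.4, 11.5]
gripper_width: 17.7
```

Seated at the predicted height (106.9 against 107 mm), with support force. Release and retreat.

```bash
python3 -m jog '0 0 0 0 0 0; 0 0 0 0 0 0; 0 0 0 0 0 0; 0 0 0 0 0 0; 0 0 0 0 0 0; 0 0 0 0 0 0' 0.05; python3 -m jog '0 0 -0.04 0 0 0; 0 0 -0.1 0 0 0; 0 0 -0.18 0 0 0; 0 0 -0.28 0 0 0; 0 0 -0.28 0 0 0; 0 0.1 -0.28 0 0 0; 0 0.2 -0.28 0 0 0; -0.1 0.4 -0.28 0 0 0; -0.1 0.4 -0.28 0 0 0; -0.1 0.4 -0.28 0 0 0; -0.1 0.4 -0.28 0 0 0; -0.1 0.4 -0.28 0 0 0'
python3 - <<'E'
from h import *
im={n:cv2.cvtColor(grab_frame(n),cv2.COLOR_RGB2BGR) for n in("scene","top")}
a=cv2.resize(im["scene"][185:295,185:300],None,fx=4,fy=4,interpolation=2)
b=cv2.resize(im["top"][180:262,180:262],None,fx=4,fy=4,interpolation=2)
x0,y0,k=185,185,4
def R(w,l,z): return np.array([(-w,l,z),(w,l,z),(w,-l,z),(-w,-l,z)])/[2,2,1]
uv=((proj("scene",place(np.array([440.9,223.6,np.radians(-79.3)]),R(122,145,76)))-[x0,y0]+.5)*k-.5).astype(int)
cv2.polylines(a,[uv.reshape(-1,1,2)],True,(0,0,255),1)
o=np.zeros((440,790,3),np.uint8);o[:440,:460]=a;o[:328,460:788]=b
cv2.imwrite("pics/j.png",o)
E
```

```text
time_s: 13.92
ee_pos: [444.2, 221.5, 106.7]
ee_rot: [-180.0, 0.0, 10.6]
force: [-0.1, -0.5, -0.5]
gripper_width: 47.6
time_s: 14.92
ee_pos: [431.4, 13.9, 246.5]
ee_rot: [-180.0, 0.0, 10.3]
force: [-0.2, -0.5, -0.0]
gripper_width: 47.9
```

View pics/j.png

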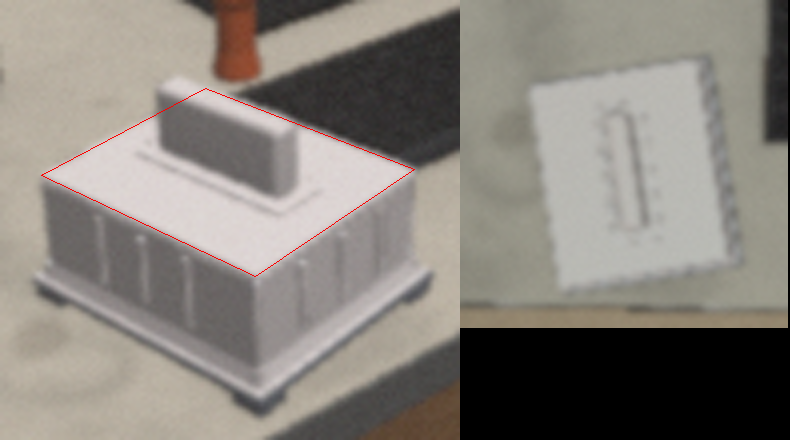

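The lid sits level on the flange. Its top outline matches the seated prediction at z = 76 mm, and the foot runs parallel to the flange all round. Handing in.

```bash
python3 -c "
from workcell import *
print(job_done())"
```

```text
the job is handed in; nothing more can be done
None
```

The stacked bottle is now in the free place in the tub, the lid is on, and I have handed the job in at about 15 s of robot time.

- **Bottle:** I gripped it by its cap, lifted it, turned it about 15° in all to match the slot and lowered it until it touched the floor with about 7 N. Pictures from both cameras then showed all four bottles upright and fitted in.
- **Lid:** I lowered it over the tub with no contact force until the flange. It stopped at a TCP height of 106.9 mm against 107 expected, with about 11 N of support. After release, the scene picture shows the lid's top matching the predicted outline for a fully seated lid, level and parallel to the flange. The top picture shows nothing out of place.
- **Disagreements:** The two cameras differed by about 6 mm in absolute position, so I used positions relative to each other. The overhead-camera yaw fit did not converge, and one early yaw estimate was wrong. I corrected it from the scene picture before lowering the bottle.
- **Not checked:** I did not measure the other things on the bench. The arm kept clear of them, and the part of the bench visible in the last pictures looked unchanged.

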